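# Free the left-hand locknut of a lapping spindle

## Task

The worn stone lap on the bench lapping spindle is due for changing: loosen its lever locknut by at least a quarter turn on the spindle. The spindle runs freely and the nut has a left-hand thread, so first lay the large spanner on the stand with its jaw fully on the spindle flats under the lap, so that its handle can come up against the stop post and keep the spindle from turning, and then push the nut's lever round clockwise as seen from above. When the nut is loose, swing the spanner back from the post, draw it off the spindle and lay it down flat on the bench; do not disturb the other things.

Things in the scene. Friction and masses are not known exactly. Their poses are not given: they have to be found in the camera images.
- lap_stand: Fixed lapping machine: low grey base, flat steel top plate 40 mm above the bench, round belt motor (82 mm high) on its +x side. Origin: on the vertical spindle axis at bench level. In its frame the plate spans x -68 to 78, y -98 to 68 mm (base 7 mm farther); motor at x 116, y -20 mm, radius 46 mm. Its -x side faces the robot within 0.3 rad.
- spindle_flats (a point): On the spindle axis at plate level, 40 mm above the bench; axes turn with the spindle. From here up to 64 mm above the bench the spindle has two flats 28 mm apart, 22 mm long, facing its own +x and -x; it is 34 mm thick along its y. The spanner slides on along this y (at the start within 0.21 rad of the stand's y), from the stand's -y side, handle to -y.
- spindle_top (a point): Top of the thread end, on the axis, 117 mm above the bench. From below on the spindle: flats, flange, the worn stone lap (grey disc 90 mm across, 67 to 79 mm above the bench, hides the flats from above), washer, hexagonal locknut with lever, thread end.
- stop_post (a point): Top of the steel stop pin, 16 mm across (collar 24 mm across, 3.5 mm high), 20 mm tall, at x -55, y -59 mm of the stand. Turning the fitted spanner clockwise from above brings its handle's edge against the pin, pointing about 240 degrees counter-clockwise from the stand's +x. The spanner's head passes beside the pin only with the handle swung back to 262 degrees or more.
- lap_spindle (a joint): Turn of the spindle in the stand, rad, growing clockwise from above; 0 when the flats' own y is along the stand's y. It turns freely (0.05 N m) and takes the nut round with it unless it is held.
- lap_locknut (a joint): Turn of the locknut on the spindle, rad: 0 is tight (a hard stop), growing as it is loosened, clockwise from above (left-hand thread). The nut is stiff all the way (0.5 N m, about 7 N at the lever) and stays where it is left.
- lever_knob (a point): Centre of the black ball knob, 28 mm across, at the end of the nut's lever: 105 mm from the axis, 100 mm above the bench. The lever is a round steel bar 12 mm thick running straight out from the nut (bar centre 94 mm above the bench at the nut, 99 mm at the knob). While tight it points to the spindle's own -x, towards the robot, square to the way the spanner goes on.
- spanner: Large open-ended steel spanner, loose, flat on the bench right of the stand; 245 mm long, 12 mm thick, about 0.3 kg. Origin: underside, below the middle of the jaw. The jaw, 31 mm wide, opens to its +x; prong tips (flared) at x 24, throat at x -19 mm; head 60 mm wide. Fully on the flats its origin is on the spindle axis and its underside on the top plate.
- spanner_handle (a point): Top of the large spanner's handle at x -145 mm of the spanner, a good place to grip it (centre of mass near x -88). The straight handle, 20 mm wide, runs from x -75 to x -195 mm, with a ring 34 mm across at the end. With the spanner on the flats, the handle beyond x -130 mm overhangs the plate: free space below it down to the bench.
- small_spanner: Smaller spanner of the same shape, too narrow for the flats: 200 mm long, 10 mm thick, jaw 19 mm wide, head 42 mm, handle 16 mm wide. Origin and axes as on the large one. It lies 11 to 19 cm beside the large one, on either side of it. Leave alone.
- new_lap: The new stone lap, a grey disc 90 mm across and 12 mm thick lying on the bench behind. Leave alone.
- driver: Screwdriver with a ribbed handle, 205 mm long, lying on the bench at the right. Leave alone.
- soft_brush: Flat bench brush, 186 mm, lying at the back right. Leave alone.
- timer: Grey timer, 70 x 62 x 18 mm, back left. Leave alone.
- steel_cup: Steel test cup, 43 mm across, 50 mm high, left of the stand. Leave alone.
- brass_weight: Brass calibration weight, 32 mm across, 46 mm high, left of the stand. Leave alone.

How it is judged:
By the outcome, as a careful person would: the job done as asked, in the order asked, and still so for the second after the job is handed in, with the robot touching nothing.
It also fails if it takes over 72 s, if anything falls off the work surface, if the arm or the gripper's body presses on something with over 40 N, if the wrist force passes 120 N, or if a joint passes its speed limit or range.

## Robot

A 6-joint arm with a two-finger parallel gripper is mounted at the origin on the work surface; the furniture and walls round the work are solid. World frame = base frame: x ahead of the robot, y to its left, z up, the work surface at z = 0. Lengths are in m, angles in rad, forces in N, time in s.
With the tool pointing down it reaches from about 0.35 to 1 m from the base axis. Payload 7.1 kg.
Tool frame: the origin (TCP) lies midway between the tips of the shut fingers; the grasp point (between the pads) lies 19 mm behind it; z points along the fingers, y is the line along which they close (so a half turn about z gives the same grasp; the last joint's range is limited). The gripper opens to 85 mm and grips with 20 to 120 N. Pads are 22 mm wide; open, the fingers measure 114 mm over their backs; the gripper's body (76 mm by 85 mm) begins 54 mm behind the grasp point. The pads swing forward as they close: fully open they stand 13 mm farther back than shut.
Start: joints at [1.188, 0.423, 1.63, -0, 1.089, -0.019], TCP at [0.222, 0.584, 0.231] pointing down, gripper open.
Joint ranges: [-3, 3], [-0.9, 2.11], [0.09, 2.58], [-1.31, 4.45], [0.11, 2.69], [-2.54, 2.54]. Speed limits (rad/s): [2.39, 2.39, 3.01, 3.14, 3.14, 3.14].

## Interface

Orientations are given as [roll, pitch, yaw] about the fixed x, y, z axes, in that order (R = Rz(yaw) Ry(pitch) Rx(roll)).
In Python, from cell import bot gives the robot as it stands. The module is installed in compiled form; this text tells all that it offers.
- The arm moves only by the tool send_rows, never from a script. Its argument "series" is a list of rows, each a list of 2 entries, a list of its own where there are three numbers: the shift along the tool's x, y, z in mm, then the turn about the tool's z in rad. A call has 1 to 8 rows; each row shifts and turns the commanded pose from where the row before left it, along the tool's axes as they then stand; what a row does not reach is not made up. A row lasts 1/8 s, in which the tool goes at most 62.5 mm and 10.7 degrees, less where a joint would pass 70% of its speed; a pose out of reach is approached as far as the arm can. A call with a gripper value outside its range is refused whole. "claw" is the opening, from -1 (shut) to 1 (fully open), set as the call begins (left out, the last holds). The fingers move at their own pace and stop on an object; "grip_force" is the grip in N (left out, the last holds). Time passes only in rows, so rows that do not move let the fingers close. It gives the time, the measured TCP pose, the force, the opening and the grip force at its end, in the units of the state.
- bot.sense(): the state, without advancing time (a new reading comes with each control period).
- bot.camera(name): name is "side" or "top"; returns (picture, depth): 420x560x3 uint8, blue, green, red; 420x560 float32, m along the optical axis (not along the pixel's ray), 0 where there is no reading.
- bot.camera_params(name): a dict with "camera_matrix" (3x3 intrinsics, pixels), "dist" ([k1, k2, p1, p2, k3] as OpenCV has them; the pictures are not rectified), "rvec" (rotation vector, rad) and "tvec" (3), from world to camera coordinates, as OpenCV has them. Camera axes: x right, y down, z forward; pixel columns grow to the right and rows downward; lengths in m; the calibration is good to about 2 mm. A picture is of the moment at which its call begins. camera_params takes no time and is no camera call.
- bot.job_done(): hands the job in; it is judged then, once.
The state is a dict: "time_s": time; "joint_positions": joint angles; "qvel": joint speeds; "joint_efforts": joint torques, N m; "position": TCP position; "ee_rot": TCP orientation; "contact_force": force on the tool from outside, world axes, zero at the start; "moment": the same for the moment, N m; "grip_width": finger opening in m; "gripper_force": force on a finger pad.
Only numpy, scipy, OpenCV 4.12 (cv2) and the standard library are available. Lean on these libraries where they do the work, as an engineer would, in place of code of your own. Each camera call takes 0.05 s, during which the arm holds its last target. There are 200 camera calls.

## Working session

There is one attempt and no reset: what is moved stays moved. The work goes in short steps, Python scripts to look and compute and a tool call to move; the robot and the scene stay as the last step left them, time stands still between calls to the robot, and variables do not carry over. Pictures are saved under pics/ and viewed, at most 11 in all, crops included, and the job is handed in when it is done.

Besides the shell and the picture viewer there is one more tool, called in YAML: its name, and indented under it one key for each argument. send_rows: Moves the arm, as the interface text tells. Its arguments: {"type":"object","properties":{"series":{"type":"array","items":{"type":"array"}},"claw":{"type":"number"},"grip_force":{"type":"number"}},"required":["series"]}

```bash
mkdir -p pics; cat > h.py <<'E'
import numpy as np, cv2
from cell import bot
def snap(n):
    im,d=bot.camera(n); np.save(f'pics/{n}_d.npy',d); cv2.imwrite(f'pics/{n}_last.png',im); return im,d
def ray(n,uv):
    p=bot.camera_params(n);K=np.array(p['camera_matrix'],float);D=np.array(p['dist'],float)
    R=cv2.Rodrigues(np.array(p['rvec'],float))[0];t=np.array(p['tvec'],float).ravel()
    q=cv2.undistortPoints(np.array([[uv]],float),K,D)[0,0]
    return R,t,np.array([q[0],q[1],1.])
def atz(n,uv,z):
    R,t,r=ray(n,uv);c=-R.T@t;d=R.T@r;return c+d*(z-c[2])/d[2]
def atd(n,uv,d):
    R,t,r=ray(n,uv);return R.T@(r*d-t)
def proj(n,P):
    p=bot.camera_params(n)
    return cv2.projectPoints(np.array(P,float).reshape(-1,1,3),np.array(p['rvec'],float),np.array(p['tvec'],float),np.array(p['camera_matrix'],float),np.array(p['dist'],float))[0][:,0]
E
python3 - <<'E'
from h import *
a,_=snap('top');b,_=snap('side')
cv2.imwrite('pics/t0.png',a);cv2.imwrite('pics/s0.png',b)
for n in('top','side'):
    p=bot.camera_params(n);R=cv2.Rodrigues(np.array(p['rvec'],float))[0];print(n,-R.T@np.ravel(p['tvec']),R[2])
print(bot.sense())
E
```

```text
top [ 0.43365334 -0.0526675   1.35426788] [ 0.10343037  0.00845255 -0.99460078]
side [0.38053595 1.26613317 0.68518355] [ 0.13346023 -0.90415013 -0.40583359]
{'time_s': 0.1, 'joint_positions': array([ 1.18797809e+00,  4.23748971e-01,  1.63060031e+00,  6.87784525e-06,
        1.08860370e+00, -1.89562203e-02]), 'qvel': array([-2.68674604e-03, -6.77179816e-04, -2.24061256e-03, -5.36230163e-05,
       -1.01377258e-03, -1.87810563e-05]), 'joint_efforts': array([-2.12617083e-04, -5.58424580e+01, -2.82444906e+01,  5.71397231e-05,
        2.95072699e-03,  3.69323993e-05]), 'position': array([0.22219569, 0.58364901, 0.23063828]), 'ee_rot': array([-3.14023268e+00, -3.18734107e-05,  2.77772743e+00]), 'contact_force': array([ 0.45408016, -0.64600671, -0.43769318]), 'moment': array([ 0.03026448, -0.01437935,  0.02334038]), 'gripper_force': 0.0, 'grip_width': 0.08525133443336236}
```

View pics/t0.png

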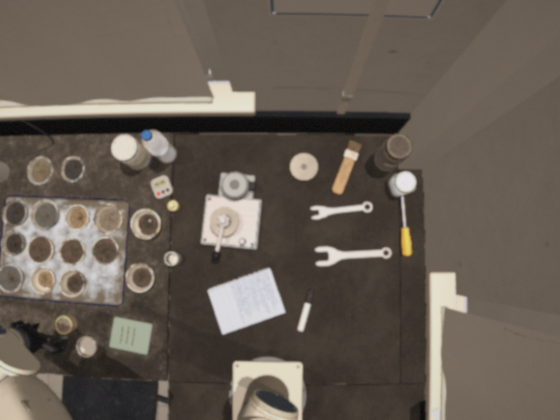

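View pics/s0.png

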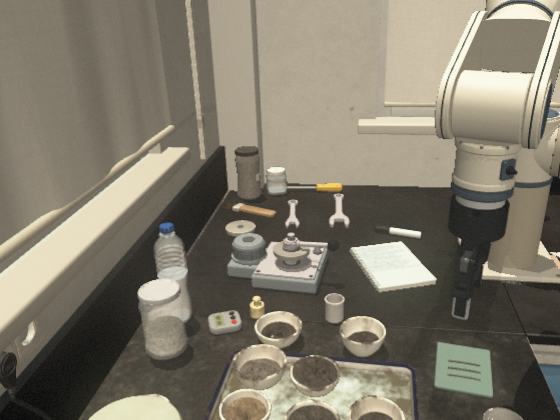

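The top view has the stand at about (230,218), its lever knob at (216,254), the large spanner with its jaw at (325,256) and ring at (387,253), and the small spanner at (340,210). I'll enlarge the crop.

```bash
python3 - <<'E'
import cv2
a=cv2.imread('pics/t0.png')
c=cv2.resize(a[165:275,195:400],None,fx=3.9,fy=3.9,interpolation=cv2.INTER_CUBIC)
c=cv2.convertScaleAbs(c,alpha=1.3,beta=10)
cv2.imwrite('pics/t0c.png',c);print(c.shape)
E
```

```text
(429, 800, 3)
```

View pics/t0c.png

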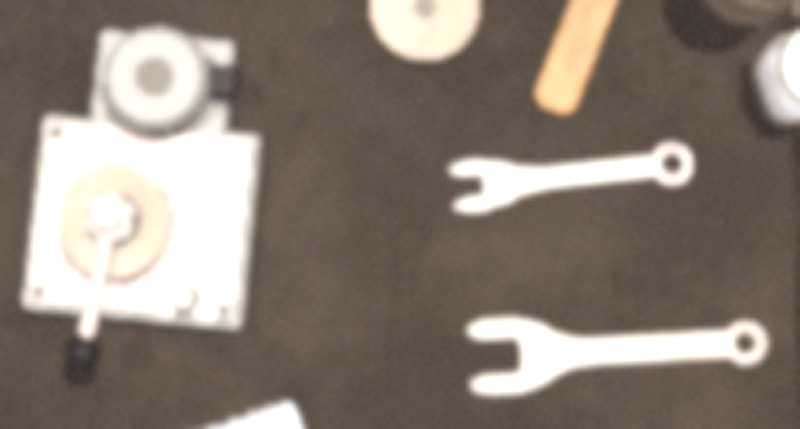

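The crop shows the lap centre (117,223), knob (82,357), stop pin (185,297), plate corners (45,117), (260,135), (242,328), (25,305), spanner ring (745,343) and prong tips (470,330) and (470,383).

```bash
python3 - <<'E'
from h import *
def T(u,v,z): return atz('top',(195+(u+.5)/3.9-.5,165+(v+.5)/3.9-.5),z)
for n,a in dict(lap=(117,223,.079),knob=(82,357,.1),top=(113,213,.117),post=(185,297,.06),motor=(153,77,.082)).items(): print(n,T(*a).round(4))
W=np.array([T(*p,.04)[:2] for p in[(45,117),(260,135),(242,328),(25,305)]])
S=np.array([[78,68],[78,-98],[-68,-98],[-68,68]])/1e3
H=W.mean(0),S.mean(0)
U,_,V=np.linalg.svd((S-H[1]).T@(W-H[0]));R=(U@V).T;t=H[0]-R@H[1]
print('stand',t,np.arctan2(R[1,0],R[0,0]),'res',np.linalg.norm(S@R.T+t-W,axis=1))
print('post pred',R@[-.055,-.059]+t,'motor pred',R@[.116,-.02]+t)
k=T(82,357,.1)[:2]-t;print('knob r',np.hypot(*k),'ang rel stand',np.arctan2(k[1],k[0])-np.arctan2(R[1,0],R[0,0]))
ring=T(745,343,.012);tip=(T(470,328,.012)+T(470,384,.012))/2
print('ring',ring,'tip',tip,np.linalg.norm(ring-tip),'dir tip',np.arctan2(*(tip-ring)[1::-1]))
for p in[(620,347),(700,345)]:print(T(*p,.012))
p=[(300,0)]
# small spanner
print('small ring',T(672,164,.01),'tip',T(455,190,.01))
E
```

```text
lap [0.5446 0.1337 0.079 ]
knob [0.4394 0.1556 0.1   ]
top [0.5489 0.1313 0.117 ]
post [0.4878 0.0812 0.06  ]
motor [0.6602 0.1073 0.082 ]
stand [0.54624526 0.13404799] -0.08419147344966206 res [0.00695894 0.00710726 0.00793672 0.00617305]
post pred [0.48647864 0.07988203] motor pred [0.66015254 0.10436415]
knob r 0.10899184434469289 ang rel stand 3.0267956926418242
ring [ 0.45465013 -0.37444998  0.012     ] tip [ 0.4432785  -0.14771794  0.012     ] 0.22701703581970253 dir tip 1.6209088595835381
[ 0.45112629 -0.27083066  0.012     ]
[ 0.45294131 -0.33700001  0.012     ]
small ring [ 0.60273256 -0.31595758  0.01      ] tip [ 0.57981944 -0.13544351  0.01      ]
```

```bash
cat >> h.py <<'E'
def plan(*wps,vmax=52,wmax=.17):
    """wps: (x,y,z,yaw[,vmax mm/row]); prints rows in tool axes (tool down)"""
    s=bot.sense();p=np.array(s['position'])*1e3;yaw=s['ee_rot'][2];print('from',p.round(1),round(yaw,3),'t',s['time_s'],'F',s['contact_force'].round(1),'w',s['grip_width'])
    out=[]
    for w in wps:
        g=np.array(w[:3])*1e3;dy=(w[3]-yaw+np.pi)%(2*np.pi)-np.pi
        n=max(1,int(np.ceil(max(np.linalg.norm(g-p)/(w[4] if len(w)>4 else vmax),abs(dy)/wmax))));p0,y0=p.copy(),yaw
        for i in range(1,n+1):
            d=p0+(g-p0)*i/n-p
            c,sn=np.cos(yaw),np.sin(yaw)
            t=np.round([c*d[0]+sn*d[1],sn*d[0]-c*d[1],-d[2]],1)
            r=round(-(y0+dy*i/n-yaw),3)
            out.append([t.tolist(),r]);p=p+[c*t[0]+sn*t[1],sn*t[0]-c*t[1],-t[2]];yaw-=r
    print(len(out));print(out)
E
python3 - <<'E'
from h import *
plan((.437,.24,.10,1.6),(.437,.215,.09,1.5708),(.437,.164,.09,1.5708,15))
E
```

```text
from [222.2 583.6 230.6] 2.778 t 0.1 F [ 0.5 -0.6 -0.4] w 0.08525133443336236
14
[[[-35.9, -27.2, 14.5], np.float64(0.131)], [[-39.1, -22.3, 14.5], np.float64(0.131)], [[-41.7, -16.9, 14.5], np.float64(0.131)], [[-43.6, -11.4, 14.6], np.float64(0.13)], [[-44.7, -5.6, 14.5], np.float64(0.131)], [[-45.0, 0.2, 14.5], np.float64(0.131)], [[-44.6, 6.2, 14.5], np.float64(0.131)], [[-43.4, 11.9, 14.5], np.float64(0.131)], [[-41.5, 17.5, 14.5], np.float64(0.131)], [[-25.0, -0.7, 10.0], np.float64(0.029)], [[-12.8, -0.0, 0.0], np.float64(-0.0)], [[-12.7, -0.0, 0.0], np.float64(-0.0)], [[-12.8, -0.0, 0.0], np.float64(-0.0)], [[-12.7, -0.0, 0.0], np.float64(-0.0)]]
```

send_rows:
  series:
    - [[-36, -27, 14.5], 0.131]
    - [[-39, -22, 14.5], 0.131]
    - [[-42, -17, 14.5], 0.131]
    - [[-43.5, -11.5, 14.5], 0.131]
    - [[-44.5, -5.5, 14.5], 0.131]
    - [[-45, 0, 14.5], 0.131]
    - [[-44.5, 6, 14.5], 0.131]
    - [[-43.5, 12, 14.5], 0.131]
  claw: -1

```text
time_s: 1.1
position: [0.4136, 0.2775, 0.1148]
ee_rot: [-3.142, 0.0, 1.726]
contact_force: [0.6, 1.0, -1.0]
grip_width: -0.0005
gripper_force: 0.0
```

send_rows:
  series:
    - [[-41.5, 17.5, 14.5], 0.131]
    - [[-25, -1, 10], 0.03]
    - [[0, 0, 0], 0]

```text
time_s: 1.48
position: [0.4358, 0.2138, 0.0899]
ee_rot: [-3.139, 0.001, 1.566]
contact_force: [-0.3, 0.5, 0.6]
grip_width: -0.0003
gripper_force: 0.0
```

```bash
python3 - <<'E'
from h import *
plan((.437,.164,.09,1.5708,15))
E
```

```text
from [435.8 213.8  89.9] 1.566 t 1.475 F [-0.3  0.5  0.6] w -0.0002886277892543343
4
[[[-12.5, 0.4, -0.0], np.float64(-0.001)], [[-12.4, 0.3, -0.1], np.float64(-0.001)], [[-12.5, 0.3, 0.0], np.float64(-0.001)], [[-12.4, 0.4, -0.0], np.float64(-0.002)]]
```

send_rows:
  series:
    - [[-12, 0, 0], 0]
    - [[-12, 0, 0], 0]
    - [[-8, 0, 0], 0]
    - [[-8, 0, 0], 0]
    - [[-6, 0, 0], 0]
    - [[-4, 0, 0], 0]
    - [[0, 0, 0], 0]
    - [[20, 0, 0], 0]

```text
time_s: 2.48
position: [0.4366, 0.1852, 0.0908]
ee_rot: [-3.141, 0.0, 1.567]
contact_force: [-0.4, 0.2, 0.4]
grip_width: -0.0003
gripper_force: 0.0
```

```bash
python3 - <<'E'
from h import *
plan((.437,.20,.20,1.5708),(.452,-.3105,.09,1.615,60),(.452,-.3105,.0035,1.615,30))
E
```

```text
from [436.6 185.2  90.8] 1.567 t 2.475 F [-0.4  0.2  0.4] w -0.0003042038093685257
15
[[[4.9, 0.1, -36.4], np.float64(-0.001)], [[5.0, 0.1, -36.4], np.float64(-0.001)], [[4.9, 0.2, -36.4], np.float64(-0.002)], [[-56.7, 1.6, 12.2], np.float64(-0.005)], [[-56.7, 1.4, 12.2], np.float64(-0.005)], [[-56.8, 1.1, 12.3], np.float64(-0.005)], [[-56.7, 0.8, 12.2], np.float64(-0.004)], [[-56.8, 0.5, 12.2], np.float64(-0.005)], [[-56.7, 0.3, 12.2], np.float64(-0.005)], [[-56.7, -0.0, 12.2], np.float64(-0.005)], [[-56.8, -0.3, 12.3], np.float64(-0.005)], [[-56.7, -0.6, 12.2], np.float64(-0.005)], [[-0.0, 0.0, 28.8], np.float64(0.0)], [[-0.0, 0.0, 28.9], np.float64(0.0)], [[-0.0, 0.0, 28.8], np.float64(0.0)]]
```

send_rows:
  series:
    - [[5, 0, -36], 0]
    - [[5, 0, -36], 0]
    - [[5, 0, -36], 0]
    - [[-57, 1.5, 12], -0.005]
    - [[-57, 1.5, 12], -0.005]
    - [[-57, 1, 12], -0.005]
    - [[-57, 1, 12], -0.005]
    - [[-57, 0.5, 12], -0.005]

```text
time_s: 3.48
position: [0.4447, -0.0861, 0.1387]
ee_rot: [3.141, 0.0, 1.594]
contact_force: [0.8, 0.0, 0.1]
grip_width: 0.0003
gripper_force: 0.0
```

send_rows:
  series:
    - [[-57, 0, 12], -0.005]
    - [[-57, 0, 12], -0.005]
    - [[-57, 0, 12], -0.005]
    - [[-56, -0.5, 12], -0.005]
    - [[0, 0, 0], 0]
  claw: 1

```text
time_s: 4.1
position: [0.451, -0.3148, 0.0901]
ee_rot: [3.141, 0.001, 1.61]
contact_force: [0.8, 0.8, 0.7]
grip_width: 0.0854
gripper_force: 0.0
```

```bash
python3 - <<'E'
from h import *
a,_=snap('top')
c=cv2.resize(a[165:285,195:400],None,fx=3.9,fy=3.9,interpolation=cv2.INTER_CUBIC)
cv2.imwrite('pics/t1c.png',cv2.convertScaleAbs(c,alpha=1.0,beta=10))
plan((.452,-.3105,.0035,1.615,30))
E
```

```text
from [ 450.5 -312.7   90.2] 1.611 t 4.15 F [0.7 0.5 0.4] w 0.08556017630019806
3
[[[0.7, 0.5, 28.9], np.float64(-0.001)], [[0.7, 0.6, 28.9], np.float64(-0.002)], [[0.7, 0.5, 28.9], np.float64(-0.001)]]
```

View pics/t1c.png

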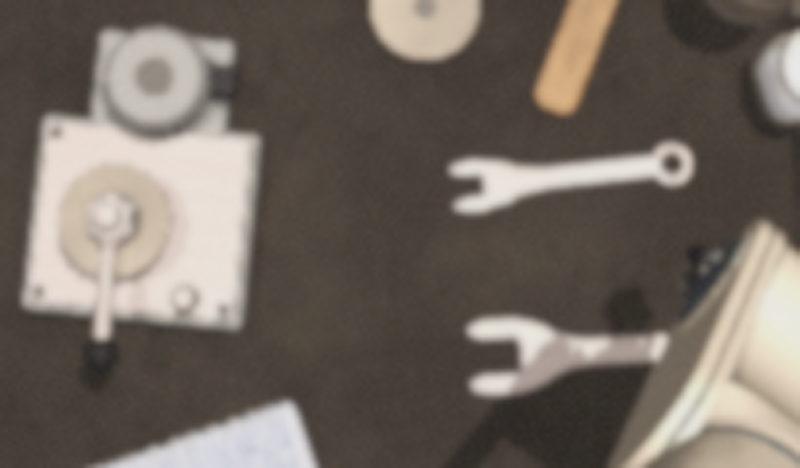

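The lever has swung: knob now (99,357), spindle top (110,216). The spanner hasn't moved. Descend and grip.

send_rows:
  series:
    - [[0.5, 0.5, 29], -0.001]
    - [[0.5, 0.5, 29], -0.001]
    - [[0.5, 0.5, 28.5], -0.001]
    - [[0, 0, 0], 0]

```text
time_s: 4.65
position: [0.4511, -0.3074, 0.003]
ee_rot: [-3.138, -0.003, 1.618]
contact_force: [-0.4, -0.1, 0.6]
grip_width: 0.0852
gripper_force: 0.0
```

send_rows:
  series:
    - [[0, 0, 0], 0]
    - [[0, 0, 0], 0]
    - [[0, 0, 0], 0]
    - [[0, 0, 0], 0]
    - [[0, 0, 0], 0]
    - [[0, 0, -20], 0]
    - [[0, 0, -30], 0]
    - [[0, 0, -30], 0]
  claw: -1
  grip_force: 110

```text
time_s: 5.65
position: [0.452, -0.3096, 0.0858]
ee_rot: [-3.142, 0.0, 1.617]
contact_force: [1.3, -0.3, -2.3]
grip_width: 0.0159
gripper_force: 108.5
```

```bash
python3 - <<'E'
from h import *
def T(u,v,z): return atz('top',(195+(u+.5)/3.9-.5,165+(v+.5)/3.9-.5),z)
k=T(99,357,.1);t=T(110,216,.117);l=T(116,223,.079);print(k,t,l)
for c in((.546,.1335),):
  d=k[:2]-c;print(np.hypot(*d),np.degrees(np.arctan2(d[1],d[0])))
p,s=bot.sense()['position'],bot.sense();print(p,s['ee_rot'],s['grip_width'])
a,_=snap('top');b,_=snap('side')
c1=cv2.resize(a[215:285,300:400],None,fx=5.5,fy=5.5,interpolation=cv2.INTER_CUBIC)
c2=cv2.resize(b[160:260,280:420],None,fx=5.5,fy=5.5,interpolation=cv2.INTER_CUBIC)[:, :770]
cv2.imwrite('pics/a2.png',c1);cv2.imwrite('pics/b2.png',c2)
E
```

```text
[0.43954964 0.1424691  0.1       ] [0.54657258 0.13359841 0.117     ] [0.54455952 0.13446455 0.079     ]
0.10682754232927534 175.18385013706535
[ 0.45204402 -0.30964622  0.08584992] [-3.14152481e+00  4.17856759e-07  1.61660063e+00] 0.01585762041180788
```

View pics/b2.png

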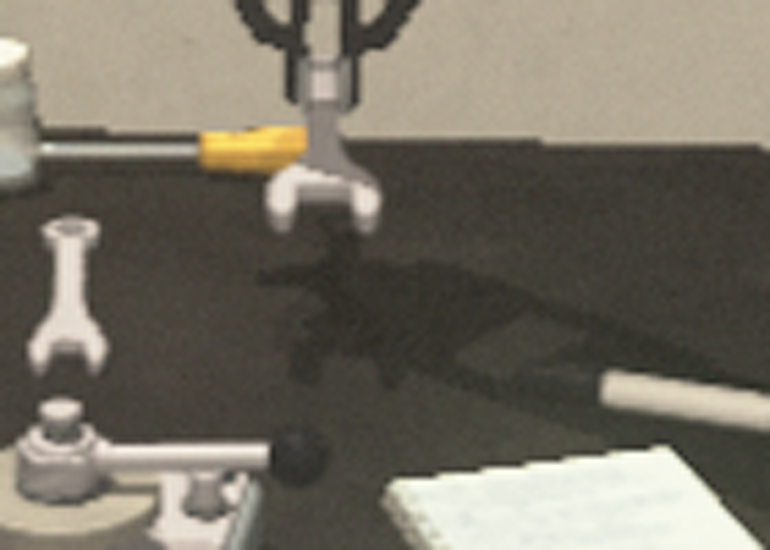

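The side crop shows the large spanner held level-ish, prong tips at (285,225) and (368,225). I'll check pitch and length with depth.

```bash
python3 - <<'E'
from h import *
s=bot.sense();p=s['position'];yaw=s['ee_rot'][2]
for n in('top','side'):
    d=np.load(f'pics/{n}_d.npy');prm=bot.camera_params(n)
    v,u=np.mgrid[0:420,0:560];m=d>0
    uv=np.stack([u[m],v[m]],1).astype(float)
    q=cv2.undistortPoints(uv.reshape(-1,1,2),np.array(prm['camera_matrix'],float),np.array(prm['dist'],float))[:,0]
    R=cv2.Rodrigues(np.array(prm['rvec'],float))[0];t=np.ravel(prm['tvec'])
    P=(np.c_[q,np.ones(len(q))]*d[m][:,None]-t)@R
    L=P-p;X=np.c_[np.cos(yaw)*L[:,0]+np.sin(yaw)*L[:,1],-np.sin(yaw)*L[:,0]+np.cos(yaw)*L[:,1],P[:,2]]
    k=(X[:,0]>.02)&(X[:,0]<.2)&(abs(X[:,1])<.045)&(X[:,2]>.05)&(X[:,2]<.14)
    Y=X[k];print(n,len(Y),'xmax',np.sort(Y[:,0])[-6:].round(3))
    for a in np.arange(.02,.2,.02):
        b=Y[(Y[:,0]>a)&(Y[:,0]<=a+.02)]
        if len(b):print(round(a,2),len(b),'z',np.median(b[:,2]).round(4),'y',b[:,1].min().round(4),b[:,1].max().round(4))
E
```

```text
top 422 xmax [0.162 0.163 0.163 0.163 0.165 0.166]
0.02 21 z 0.0911 y -0.0083 0.0095
0.04 45 z 0.0929 y -0.0065 0.0118
0.06 48 z 0.0919 y -0.0074 0.0114
0.08 59 z 0.0913 y -0.0143 0.0188
0.1 106 z 0.0911 y -0.021 0.0299
0.12 75 z 0.0906 y -0.0249 0.0323
0.14 60 z 0.0899 y -0.025 0.0321
0.16 8 z 0.0898 y -0.0198 0.0281
side 232 xmax [0.162 0.162 0.163 0.164 0.165 0.166]
0.02 14 z 0.0962 y -0.0049 0.0109
0.04 15 z 0.0968 y -0.0047 0.0108
0.06 18 z 0.0956 y -0.0045 0.0139
0.08 22 z 0.0952 y -0.0104 0.0229
0.1 63 z 0.0945 y -0.022 0.0286
0.12 45 z 0.0949 y -0.0247 0.0315
0.14 42 z 0.0936 y -0.0243 0.0342
0.16 13 z 0.0922 y -0.0211 0.0282
```

View pics/a2.png

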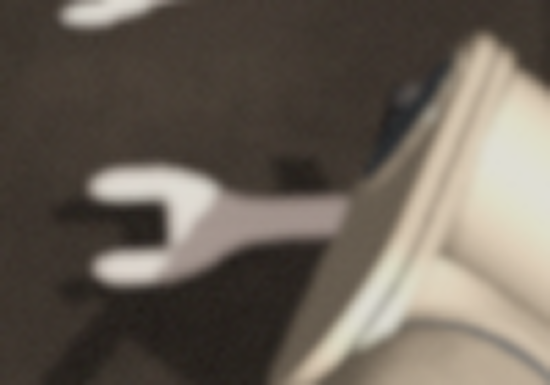

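The top crop confirms it: prongs at (95,185) and (95,270), level and straight. Next I'll fit the spindle axis and lever line from the depth data.

```bash
cat >> h.py <<'E'
def cloud(n):
    d=np.load(f'pics/{n}_d.npy');prm=bot.camera_params(n)
    v,u=np.mgrid[0:420,0:560];m=d>0
    uv=np.stack([u[m],v[m]],1).astype(float)
    q=cv2.undistortPoints(uv.reshape(-1,1,2),np.array(prm['camera_matrix'],float),np.array(prm['dist'],float))[:,0]
    R=cv2.Rodrigues(np.array(prm['rvec'],float))[0];t=np.ravel(prm['tvec'])
    return (np.c_[q,np.ones(len(q))]*d[m][:,None]-t)@R
E
python3 - <<'E'
from h import *
for n in('top','side'):
    P=cloud(n);r=np.hypot(P[:,0]-.546,P[:,1]-.134)
    a=P[(r<.055)&(abs(P[:,2]-.079)<.006)]
    (c,rad)=cv2.minEnclosingCircle(a[:,:2].astype(np.float32));print(n,'lap',len(a),np.round(c,4),round(rad,4),'z',np.median(a[:,2]).round(4), 'plate z',np.median(P[(r<.09)&(r>.05)&(P[:,2]<.05)&(P[:,2]>.03)][:,2]).round(4))
    a=P[(r<.02)&(P[:,2]>.112)];print(' top',len(a),a.mean(0).round(4))
    a=P[(r<.09)&(r>.03)&(P[:,2]>.09)]
    vx,vy,x0,y0=cv2.fitLine(a[:,:2].astype(np.float32),cv2.DIST_HUBER,0,.001,.001).ravel();print(' lever',len(a),np.degrees(np.arctan2(vy,vx)),x0,y0,'line y at .546',y0+(.546-x0)*vy/vx, 'z',a[:,2].max())
    a=P[(np.hypot(P[:,0]-.487,P[:,1]-.08)<.02)&(P[:,2]>.055)&(P[:,2]<.07)];print(' post',len(a),a.mean(0).round(4))
E
```

```text
top lap 490 [0.5458 0.1356] 0.0453 z 0.0795 plate z 0.0401
 top 29 [0.545  0.1354 0.1168]
 lever 81 -3.9393563 0.48285633 0.13732444 line y at .546 0.13297616 z 0.1081315975152467
 post 21 [0.4865 0.0817 0.0607]
side lap 391 [0.546  0.1381] 0.0476 z 0.0792 plate z 0.04
 top 33 [0.5441 0.1376 0.1159]
 lever 113 -0.9943484 0.48477533 0.14225551 line y at .546 0.14119287 z 0.10515581193979326
 post 19 [0.4841 0.0864 0.0596]
```

```bash
python3 - <<'E'
from h import *
plan((.5298,-.1249,.085,1.501,40),(.5298,-.1249,.0495,1.501,20))
E
```

```text
from [ 454.1 -311.1   87.9] 1.617 t 5.75 F [ 0.9 -0.8 -3.3] w 0.016023766703804287
8
[[[30.4, 14.0, 0.5], np.float64(0.019)], [[30.7, 13.5, 0.5], np.float64(0.02)], [[30.9, 12.8, 0.5], np.float64(0.019)], [[31.2, 12.3, 0.4], np.float64(0.019)], [[31.4, 11.6, 0.5], np.float64(0.019)], [[31.7, 11.1, 0.5], np.float64(0.02)], [[-0.0, -0.0, 17.8], np.float64(-0.0)], [[-0.0, -0.0, 17.7], np.float64(-0.0)]]
```

send_rows:
  series:
    - [[30.5, 14, 0], 0.019]
    - [[30.5, 13.5, 0], 0.02]
    - [[31, 13, 0], 0.019]
    - [[31, 12, 0], 0.019]
    - [[31.5, 11.5, 0], 0.019]
    - [[31.5, 11, 0], 0.02]
    - [[0, 0, 0], 0]
    - [[0, 0, 0], 0]

```text
time_s: 6.75
position: [0.5271, -0.1238, 0.0838]
ee_rot: [-3.14, 0.0, 1.502]
contact_force: [0.1, -0.9, -3.6]
grip_width: 0.0161
gripper_force: 108.5
```

```bash
python3 - <<'E'
from h import *
plan((.5298,-.1249,.0495,1.501,20))
snap('top');s=bot.sense();p=s['position'];yaw=s['ee_rot'][2];print(p,yaw)
snap('side')
for n in('top','side'):
    P=cloud(n);L=P-p;X=np.c_[np.cos(yaw)*L[:,0]+np.sin(yaw)*L[:,1],-np.sin(yaw)*L[:,0]+np.cos(yaw)*L[:,1],P[:,2]]
    Y=X[(X[:,0]>.02)&(X[:,0]<.2)&(abs(X[:,1])<.045)&(X[:,2]>.065)&(X[:,2]<.14)]
    print(n,'xmax',np.sort(Y[:,0])[-6:].round(3))
    for a,b in((.03,.07),(.12,.15)):
        b=Y[(Y[:,0]>a)&(Y[:,0]<b)];print(np.median(b[:,2]).round(4),np.sort(b[:,1])[[2,-3]].round(4))
    r=np.hypot(P[:,0]-.546,P[:,1]-.134)
    c,rad=cv2.minEnclosingCircle(P[(r<.055)&(abs(P[:,2]-.079)<.006)][:,:2].astype(np.float32));e=np.array(c)-p[:2];print('lap in tool axes',np.cos(yaw)*e[0]+np.sin(yaw)*e[1],-np.sin(yaw)*e[0]+np.cos(yaw)*e[1],rad)
E
```

```text
from [ 527.1 -123.8   83.8] 1.502 t 6.75 F [ 0.1 -0.9 -3.6] w 0.016097238180103238
2
[[[-0.4, 1.4, 17.2], np.float64(0.0)], [[-0.5, 1.4, 17.1], np.float64(0.001)]]
[ 0.52706415 -0.12422514  0.08392967] 1.5006392327032265
top xmax [0.157 0.159 0.159 0.159 0.16  0.16 ]
0.091 [0.0008 0.006 ]
0.0886 [-0.0264  0.0323]
lap in tool axes 0.2608586485610479 -0.00030631079015602455 0.04566791653633118
side xmax [0.162 0.162 0.163 0.165 0.165 0.167]
0.0899 [-0.0046  0.0135]
0.0885 [-0.0241  0.0337]
lap in tool axes 0.26352348322952485 -0.0020713115234599795 0.04819861799478531
```

send_rows:
  series:
    - [[0, 2, 17], 0]
    - [[0, 1.5, 17], 0]
    - [[20, 0, 0], 0]
    - [[20, 0, 0], 0]
    - [[20, 0, 0], 0]
    - [[10, 0, 0], 0]
    - [[0, 0, 0], 0]

```text
time_s: 7.72
position: [0.5363, -0.0531, 0.0506]
ee_rot: [3.141, 0.0, 1.503]
contact_force: [0.1, -1.3, -3.3]
grip_width: 0.0159
gripper_force: 108.5
```

```bash
python3 - <<'E'
from h import *
plan((.5298,-.1249,.0495,1.501,20))
a,_=snap('top');b,_=snap('side');p=bot.sense()['position'];print(p)
c1=cv2.resize(a[190:260,195:295],None,fx=5.5,fy=5.5,interpolation=cv2.INTER_CUBIC)
c2=cv2.resize(b[215:305,230:345],None,fx=4.277,fy=4.277,interpolation=cv2.INTER_CUBIC)[:385]
c2=cv2.copyMakeBorder(c2,0,max(0,385-c2.shape[0]),0,0,0)
cv2.imwrite('pics/m3.png',cv2.resize(np.hstack([c1,c2[:385]]),(800,296)))
E
```

```text
from [536.3 -53.1  50.6] 1.503 t 7.725 F [ 0.1 -1.3 -3.3] w 0.015917294446595395
4
[[[-18.0, -0.4, 0.3], np.float64(0.0)], [[-18.1, -0.4, 0.3], np.float64(0.001)], [[-18.0, -0.4, 0.2], np.float64(0.0)], [[-18.0, -0.4, 0.3], np.float64(0.001)]]
[ 0.53625849 -0.05413868  0.05055867]
```

View pics/m3.png

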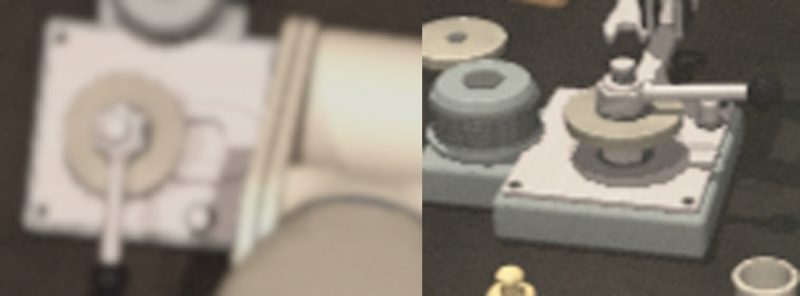

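The top half shows the jaw just right of the lap at about (205,138), roughly in line with the lap centre (125,133). I'll advance gently and watch the force.

send_rows:
  series:
    - [[8, 0, 0], 0]
    - [[8, 0, 0], 0]
    - [[8, 0, 0], 0]
    - [[6, 0, 0], 0]
    - [[0, 0, 0], 0]

```text
time_s: 8.45
position: [0.5382, -0.0237, 0.0503]
ee_rot: [-3.142, 0.0, 1.502]
contact_force: [0.3, 0.4, -3.1]
grip_width: 0.0159
gripper_force: 108.5
```

send_rows:
  series:
    - [[6, 0, 0], 0]
    - [[6, 0, 0], 0]
    - [[5, 0, 0], 0]
    - [[4, 0, 0], 0]
    - [[0, 0, 0], 0]

```text
time_s: 9.07
position: [0.5397, -0.003, 0.0503]
ee_rot: [3.142, 0.0, 1.501]
contact_force: [-0.2, -0.2, -2.6]
grip_width: 0.0158
gripper_force: 108.5
```

send_rows:
  series:
    - [[2, 0, 0], 0]
    - [[1.5, 0, 0], 0]
    - [[1, 0, 0], 0]
    - [[0, 0, 0], 0]

```text
time_s: 9.57
position: [0.5399, -0.0001, 0.0504]
ee_rot: [3.142, 0.002, 1.501]
contact_force: [-0.7, -8.4, -2.1]
grip_width: 0.0157
gripper_force: 108.6
```

send_rows:
  series:
    - [[1, 0, 0], 0]
    - [[1, 0, 0], 0]
    - [[0, 0, 0], 0]

```text
time_s: 9.95
position: [0.54, 0.0001, 0.0504]
ee_rot: [3.142, 0.004, 1.502]
contact_force: [-2.0, -21.1, -2.7]
grip_width: 0.0163
gripper_force: 108.6
```

send_rows:
  series:
    - [[-3, 0, 0], 0]
    - [[-2.5, 0, 0], 0]
    - [[0, 0, 2], 0]
    - [[0, 0, 2], 0]
    - [[0, 0, 1], 0]
    - [[0, 0, 0], 0]

```text
time_s: 10.7
position: [0.5397, -0.0021, 0.0454]
ee_rot: [-3.142, -0.0, 1.501]
contact_force: [-0.4, 0.4, 1.5]
grip_width: 0.016
gripper_force: 109.1
```

send_rows:
  series:
    - [[0, 0, 1], 0]
    - [[0, 0, 0], 0]
    - [[0, 0, 0], 0]
    - [[0, 0, 0], 0]
    - [[0, 0, -25], 0]
    - [[0, 0, -40], 0]
    - [[0, 0, -40], 0]
    - [[0, 0, 0], 0]
  claw: 1

```text
time_s: 11.7
position: [0.5419, -0.0023, 0.1524]
ee_rot: [3.135, -0.0, 1.501]
contact_force: [-0.4, 0.5, -0.7]
grip_width: 0.0853
gripper_force: 0.0
```

```bash
python3 - <<'E'
from h import *
plan((.4546,.092,.145,3.07,20),(.4546,.092,.087,3.07,30))
a,_=snap('top');b,_=snap('side')
c1=cv2.resize(a[190:260,195:295],None,fx=5.5,fy=5.5,interpolation=cv2.INTER_CUBIC)
c2=cv2.resize(b[215:305,230:345],None,fx=4.277,fy=4.277,interpolation=cv2.INTER_CUBIC)[:385]
cv2.imwrite('pics/m4.png',cv2.resize(np.hstack([c1,c2[:385]]),(800,296)))
E
```

```text
from [541.9  -2.3 152.4] 1.501 t 11.7 F [-0.4  0.5 -0.7] w 0.08528917887582242
12
[[[8.8, -9.4, 0.7], np.float64(-0.157)], [[10.1, -7.9, 0.8], np.float64(-0.157)], [[11.3, -6.1, 0.7], np.float64(-0.157)], [[12.1, -4.4, 0.8], np.float64(-0.157)], [[12.6, -2.4, 0.7], np.float64(-0.157)], [[12.9, -0.4, 0.7], np.float64(-0.157)], [[12.7, 1.6, 0.8], np.float64(-0.156)], [[12.4, 3.6, 0.7], np.float64(-0.157)], [[11.6, 5.4, 0.8], np.float64(-0.157)], [[10.7, 7.2, 0.7], np.float64(-0.157)], [[-0.0, 0.0, 29.0], np.float64(-0.0)], [[-0.0, 0.0, 29.0], np.float64(-0.0)]]
```

View pics/m4.png

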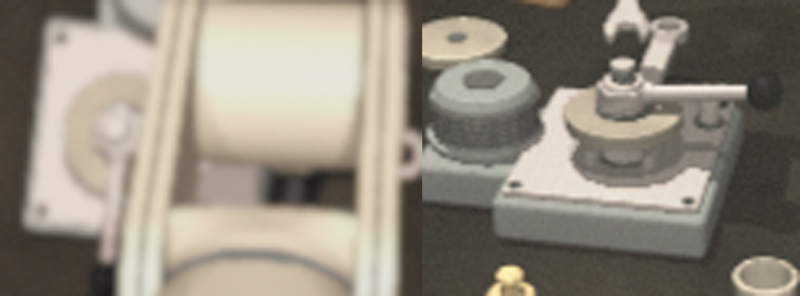

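The side half shows the spanner lying on the plate with its prongs round the flats at about (640,157), handle and ring behind at (670,35) and the lever unmoved. Next is the lever.

send_rows:
  series:
    - [[9, -9.5, 0], -0.157]
    - [[10, -8, 0], -0.157]
    - [[11.5, -6, 0], -0.157]
    - [[12, -4.5, 0], -0.157]
    - [[12.5, -2.5, 0], -0.157]
    - [[13, -0.5, 0], -0.157]
    - [[12.5, 1.5, 0], -0.157]
    - [[12.5, 3.5, 0], -0.157]
  claw: -1

```text
time_s: 12.8
position: [0.468, 0.0732, 0.1478]
ee_rot: [-3.14, -0.003, 2.762]
contact_force: [-0.2, -0.3, -0.2]
grip_width: -0.0
gripper_force: 0.0
```

send_rows:
  series:
    - [[11.5, 5.5, 0], -0.157]
    - [[10.5, 7, 0], -0.157]
    - [[0, 0, 33], 0]
    - [[0, 0, 32], 0]
    - [[0, 0, 0], 0]
    - [[0, 0, 0], 0]

```text
time_s: 13.55
position: [0.4521, 0.0916, 0.0843]
ee_rot: [-3.141, -0.001, 3.071]
contact_force: [0.5, 0.3, 0.5]
grip_width: -0.0002
gripper_force: 0.0
```

send_rows:
  series:
    - [[-16, 0, 0], 0]
    - [[0, 12, 0], 0]
    - [[0, 10, 0], 0]
    - [[0, 5, 0], 0]
    - [[1.4, 6.2, 0], 0.08]
    - [[1.4, 6.2, 0], 0.08]
    - [[1.4, 6.2, 0], 0.08]
    - [[1.4, 6.2, 0], 0.08]

```text
time_s: 14.55
position: [0.4684, 0.1428, 0.0843]
ee_rot: [-3.14, -0.001, 2.749]
contact_force: [-1.4, -2.8, 2.2]
grip_width: 0.0001
gripper_force: 1.5
```

send_rows:
  series:
    - [[1.4, 6.2, 0], 0.08]
    - [[1.4, 6.2, 0], 0.08]
    - [[1.4, 6.2, 0], 0.08]
    - [[1.4, 6.2, 0], 0.08]

```text
time_s: 15.05
position: [0.475, 0.167, 0.0841]
ee_rot: [-3.139, -0.001, 2.429]
contact_force: [-3.6, -2.8, 1.6]
grip_width: -0.0002
gripper_force: 1.5
```

send_rows:
  series:
    - [[1.4, 6.2, 0], 0.08]
    - [[1.4, 6.2, 0], 0.08]
    - [[1.4, 6.2, 0], 0.08]
    - [[1.4, 6.2, 0], 0.08]
    - [[1.4, 6.2, 0], 0.08]
    - [[0, 0, 0], 0]

```text
time_s: 15.8
position: [0.4932, 0.1922, 0.0838]
ee_rot: [-3.137, -0.001, 2.031]
contact_force: [-5.5, -0.3, 2.3]
grip_width: 0.0001
gripper_force: 2.4
```

```bash
python3 - <<'E'
from h import *
a,_=snap('top');b,_=snap('side')
c1=cv2.resize(a[180:260,195:295],None,fx=4,fy=4,interpolation=cv2.INTER_CUBIC)
c2=cv2.resize(b[215:305,230:345],None,fx=3.6,fy=3.6,interpolation=cv2.INTER_CUBIC)[:320]
cv2.imwrite('pics/m5.png',np.hstack([c1,c2])[:, :800]);
s=bot.sense();print(s['position'],s['contact_force'],s['moment'])
E
```

```text
[0.49315523 0.19209508 0.08381791] [-4.53163808 -0.67082103  1.95894337] [0.02664394 0.79028048 0.0946642 ]
```

View pics/m5.png

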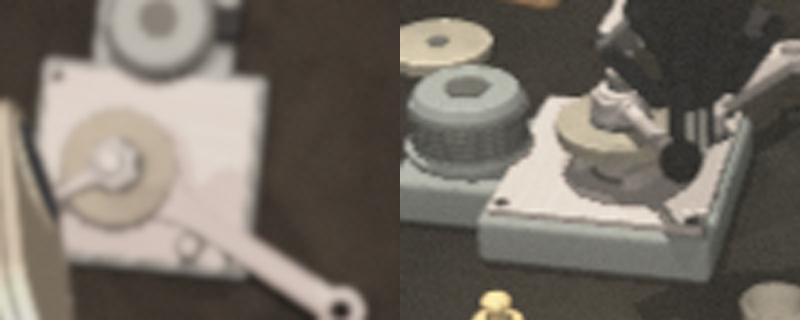

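The top half shows the handle against the stop pin (187,247), with the spindle held, and the lever already about 30° off tight. I'll keep pushing.

send_rows:
  series:
    - [[1.5, 6.3, 0], 0.08]
    - [[1.5, 6.3, 0], 0.08]
    - [[1.5, 6.3, 0], 0.08]
    - [[1.5, 6.3, 0], 0.08]
    - [[1.5, 6.3, 0], 0.08]
    - [[1.5, 6.3, 0], 0.08]
    - [[1.5, 6.3, 0], 0.08]
    - [[1.5, 6.3, 0], 0.08]

```text
time_s: 16.9
position: [0.5396, 0.213, 0.0837]
ee_rot: [-3.137, 0.002, 1.389]
contact_force: [-6.6, 1.8, 2.7]
grip_width: -0.0002
gripper_force: 3.5
```

send_rows:
  series:
    - [[1.5, 6.3, 0], 0.08]
    - [[1.5, 6.3, 0], 0.08]
    - [[1.5, 6.3, 0], 0.08]
    - [[1.5, 6.3, 0], 0.08]
    - [[1.5, 6.3, 0], 0.08]
    - [[1.5, 6.3, 0], 0.08]
    - [[1.5, 6.3, 0], 0.08]
    - [[1.5, 6.3, 0], 0.08]

```text
time_s: 17.9
position: [0.5889, 0.2015, 0.0836]
ee_rot: [-3.138, 0.005, 0.749]
contact_force: [-7.5, 1.0, 2.7]
grip_width: -0.0
gripper_force: 3.3
```

send_rows:
  series:
    - [[1.5, 6.3, 0], 0.08]
    - [[1.5, 6.3, 0], 0.08]
    - [[0, 0, 0], 0]
    - [[0, -12, 0], 0]
    - [[0, -15, 0], 0]
    - [[0, 0, -30], 0]
    - [[0, 0, -35], 0]
    - [[0, 0, 0], 0]

```text
time_s: 18.9
position: [0.5888, 0.2178, 0.1524]
ee_rot: [3.14, -0.006, 0.592]
contact_force: [0.2, 0.1, 0.2]
grip_width: -0.0
gripper_force: 0.0
```

```bash
python3 - <<'E'
from h import *
a,_=snap('top');b,_=snap('side')
c1=cv2.resize(a[180:260,195:295],None,fx=6,fy=6,interpolation=cv2.INTER_CUBIC)
cv2.imwrite('pics/m6.png',c1)
s=bot.sense();print(s['position'],s['ee_rot'])
E
```

```text
[0.58694249 0.21680817 0.1495254 ] [ 3.14141262e+00 -6.45084182e-04  5.91575900e-01]
```

View pics/m6.png

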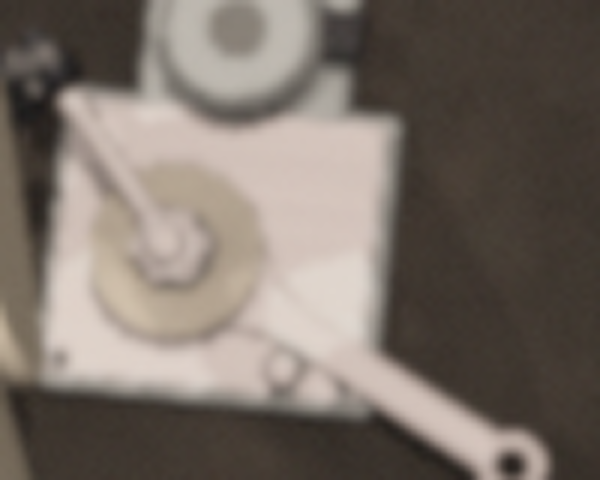

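The lever now points up-left (nut (170,243) to bar end (70,97)), the ring is at (512,462) and the pin at (285,370). I'll compute the angles.

```bash
python3 - <<'E'
from h import *
def T(u,v,z): return atz('top',(195+(u+.5)/6-.5,180+(v+.5)/6-.5),z)[:2]
ring=T(512,462,.052);c=np.array([.5455,.1345]);d=c-ring;h=np.arctan2(-d[1],-d[0])%6.283
print('ring',ring,np.hypot(*d),'handle deg',np.degrees(h))
e=T(70,97,.104)-T(170,243,.117);l=np.arctan2(e[1],e[0]);print('lever',np.degrees(l),'loosened',np.degrees(h)-90-np.degrees(l))
u=d/np.hypot(*d);g=ring+u*.064;print('grip',g,'yaw',np.arctan2(u[1],u[0]))
E
```

```text
ring [ 0.44019668 -0.03599031] 0.20038896407292603 handle deg 238.28783587490557
lever 36.04807383263442 loosened 112.23976204227114
grip [0.47382833 0.01846069] yaw 1.0174999570587582
```

```bash
python3 - <<'E'
from h import *
plan((.4735,.0142,.15,1.017,35),(.4735,.0142,.044,1.017,30))
E
```

```text
from [586.9 216.8 149.5] 0.592 t 19.0 F [-0.6 -0.1  0.6] w 0.00017404889216560254
11
[[[-29.6, 15.0, -0.1], np.float64(-0.061)], [[-30.4, 13.1, -0.0], np.float64(-0.061)], [[-31.2, 11.3, -0.1], np.float64(-0.06)], [[-31.9, 9.4, -0.1], np.float64(-0.061)], [[-32.3, 7.4, -0.0], np.float64(-0.061)], [[-32.7, 5.5, -0.1], np.float64(-0.061)], [[-33.0, 3.4, -0.1], np.float64(-0.06)], [[-0.0, 0.0, 26.5], np.float64(-0.0)], [[-0.0, 0.0, 26.5], np.float64(-0.0)], [[-0.0, 0.0, 26.5], np.float64(-0.0)], [[-0.0, 0.0, 26.5], np.float64(-0.0)]]
```

send_rows:
  series:
    - [[-29.5, 15, 0], -0.061]
    - [[-30.5, 13, 0], -0.061]
    - [[-31, 11.5, 0], -0.06]
    - [[-32, 9.5, 0], -0.061]
    - [[-32.5, 7.5, 0], -0.061]
    - [[-32.5, 5.5, 0], -0.061]
    - [[-33, 3.5, 0], -0.06]
    - [[0, 0, 0], 0]

```text
time_s: 20.0
position: [0.472, 0.0124, 0.1482]
ee_rot: [-3.139, 0.002, 1.014]
contact_force: [0.0, 0.2, 0.4]
grip_width: 0.0
gripper_force: 0.0
```

send_rows:
  series:
    - [[0, 0, 0], 0]
    - [[0, 0, 20], 0]
    - [[0, 0, 25], 0]
    - [[0, 0, 25], 0]
    - [[0, 0, 25], 0]
    - [[0, 0, 9], 0]
    - [[0, 0, 0], 0]
  claw: 1

```text
time_s: 20.88
position: [0.474, 0.0139, 0.0449]
ee_rot: [-3.141, 0.001, 1.016]
contact_force: [-0.5, 0.8, 0.2]
grip_width: 0.0854
gripper_force: 0.0
```

send_rows:
  series:
    - [[0, 0, 0], 0]
    - [[0, 0, 0], 0]
    - [[0, 0, 0], 0]
    - [[0, 0, 0], 0]
    - [[0, 0, 0], 0]
  claw: -1
  grip_force: 40

```text
time_s: 21.5
position: [0.4739, 0.0133, 0.0456]
ee_rot: [-3.141, 0.0, 1.016]
contact_force: [-2.4, 1.3, 6.2]
grip_width: 0.0184
gripper_force: 40.4
```

send_rows:
  series:
    - [[0.3, 5.7, 0], -0.04]
    - [[0.5, 11.3, 0], -0.08]
    - [[0.5, 11.3, 0], -0.08]
    - [[0.5, 11.3, 0], -0.08]
    - [[0.5, 11.3, 0], -0.08]
    - [[0.5, 11.3, 0], -0.08]
    - [[0.3, 5.7, 0], -0.04]
    - [[0, 0, 0], 0]
  grip_force: 110

```text
time_s: 22.5
position: [0.5379, -0.0068, 0.0455]
ee_rot: [-3.14, -0.0, 1.496]
contact_force: [-2.5, 1.4, 6.6]
grip_width: 0.0158
gripper_force: 108.0
```

send_rows:
  series:
    - [[0, 0, -2], 0]
    - [[0, 0, -2], 0]
    - [[-6, 0, 0], 0]
    - [[-10, 0, 0], 0]
    - [[-12, 0, 0], 0]
    - [[-12, 0, 0], 0]
    - [[0, 0, 0], 0]

```text
time_s: 23.38
position: [0.5353, -0.0481, 0.0493]
ee_rot: [3.141, 0.0, 1.494]
contact_force: [-0.5, 1.0, -2.5]
grip_width: 0.0157
gripper_force: 108.2
```

```bash
python3 - <<'E'
from h import *
plan((.5285,-.135,.052,1.494,25),(.452,-.308,.06,1.615,32))
E
```

```text
from [535.3 -48.1  49.3] 1.494 t 23.375 F [-0.5  1.  -2.5] w 0.015686258357094973
10
[[[-21.8, -0.0, -0.7], np.float64(-0.0)], [[-21.8, -0.0, -0.6], np.float64(-0.0)], [[-21.8, -0.1, -0.7], np.float64(-0.0)], [[-21.8, 0.0, -0.7], np.float64(-0.0)], [[-29.7, -10.5, -1.3], np.float64(-0.02)], [[-29.5, -11.1, -1.4], np.float64(-0.02)], [[-29.3, -11.7, -1.3], np.float64(-0.021)], [[-29.0, -12.2, -1.3], np.float64(-0.02)], [[-28.8, -12.9, -1.4], np.float64(-0.02)], [[-28.5, -13.5, -1.3], np.float64(-0.02)]]
```

send_rows:
  series:
    - [[-22, 0, -1], 0]
    - [[-22, 0, -1], 0]
    - [[-22, 0, -1], 0]
    - [[-21, 0, -1], 0]
    - [[-29.5, -10.5, -1], -0.02]
    - [[-29.5, -11, -1], -0.02]
    - [[-29, -11.5, -1], -0.02]
    - [[-29, -12, -1], -0.02]

```text
time_s: 24.38
position: [0.4782, -0.2493, 0.0574]
ee_rot: [3.141, 0.0, 1.576]
contact_force: [0.0, 0.4, -3.7]
grip_width: 0.0158
gripper_force: 108.2
```

send_rows:
  series:
    - [[-29, -13, 0], -0.02]
    - [[-28.5, -13.5, 0], -0.02]
    - [[0, 0, 0], 0]
    - [[0, 0, 18], 0]
    - [[0, 0, 15], 0]
    - [[0, 0, 8], 0]
    - [[0, 0, 0], 0]

```text
time_s: 25.25
position: [0.4525, -0.3055, 0.0152]
ee_rot: [-3.14, -0.001, 1.617]
contact_force: [0.6, 0.2, -2.8]
grip_width: 0.0157
gripper_force: 108.2
```

send_rows:
  series:
    - [[0, 0, 4], 0]
    - [[0, 0, 3], 0]
    - [[0, 0, 2], 0]
    - [[0, 0, 1], 0]
    - [[0, 0, 0], 0]

```text
time_s: 25.88
position: [0.4531, -0.3065, 0.0065]
ee_rot: [3.141, 0.0, 1.616]
contact_force: [-0.1, -0.5, -1.8]
grip_width: 0.0156
gripper_force: 108.4
```

send_rows:
  series:
    - [[0, 0, 1.5], 0]
    - [[0, 0, 1], 0]
    - [[0, 0, 0], 0]

```text
time_s: 26.25
position: [0.4531, -0.3066, 0.0062]
ee_rot: [3.141, 0.0, 1.616]
contact_force: [-6.6, 2.5, 25.3]
grip_width: 0.0157
gripper_force: 111.9
```

send_rows:
  series:
    - [[0, 0, 0], 0]
    - [[0, 0, 0], 0]
    - [[0, 0, 0], 0]
    - [[0, 0, 0], 0]
    - [[0, 0, -25], 0]
    - [[0, 0, -40], 0]
    - [[0, 0, -50], 0]
    - [[0, 0, -50], 0]
  claw: 1

```text
time_s: 27.25
position: [0.4526, -0.3061, 0.17]
ee_rot: [-3.141, -0.0, 1.616]
contact_force: [-0.1, 0.4, -0.5]
grip_width: 0.0853
gripper_force: 0.0
```

send_rows:
  series:
    - [[0, -40, -10], 0]
    - [[0, -50, 0], 0]
    - [[0, -50, 0], 0]
    - [[0, 0, 0], 0]
    - [[0, 0, 0], 0]

```text
time_s: 27.88
position: [0.3136, -0.3132, 0.1791]
ee_rot: [3.141, 0.001, 1.615]
contact_force: [0.5, -0.1, -0.5]
grip_width: 0.0857
gripper_force: 0.0
```

```bash
python3 - <<'E'
from h import *
a,_=snap('top')
c=cv2.resize(a[165:285,165:425],None,fx=3.07,fy=3.07,interpolation=cv2.INTER_CUBIC)
cv2.imwrite('pics/t7.png',c);print(c.shape)
s=bot.sense();print(s['position'],s['contact_force'],s['time_s'])
E
```

```text
(368, 798, 3)
[ 0.31401946 -0.31319237  0.17906069] [-0.1317155  -0.44766836 -0.20281186] 27.925
```

View pics/t7.png

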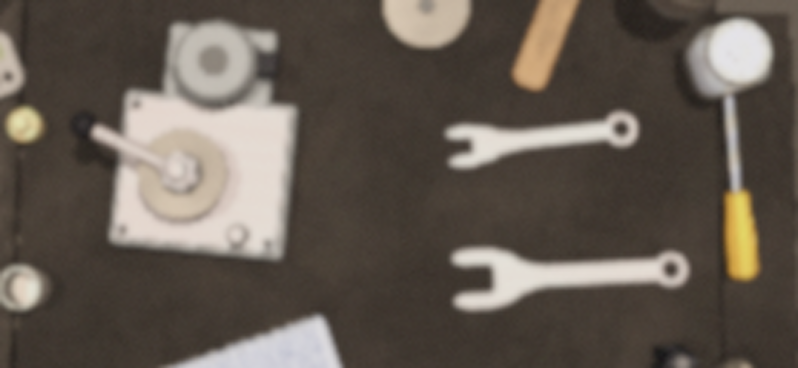

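The large spanner lies flat on the bench, ring at (672,268). The nut lever now points to (85,122), and everything else is undisturbed. I'll hand it in.

```bash
python3 -c "
from cell import bot
print(bot.job_done())"
```

```text
the job is handed in; nothing more can be done
None
```

The locknut is loosened by about 112° with the spanner held against the stop post, and the large spanner is off the spindle and lying flat on the bench near where it started. The other things look undisturbed in the last picture, and the job was handed in at about 28 s.

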